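# Fit the citrus reamer on the bar juicer and press it to run

## Robot

A 6-joint arm with a two-finger parallel gripper is mounted at the origin on the work surface; the furniture and walls round the work are solid. World frame = base frame: x ahead of the robot, y to its left, z up, the work surface at z = 0. Lengths are in m, angles in rad, forces in N, time in s.
With the tool pointing down it reaches from about 0.35 to 0.875 m from the base axis. Payload 4.2 kg.
Tool frame: the origin (TCP) lies midway between the tips of the shut fingers; the grasp point (between the pads) lies 19 mm behind it; z points along the fingers, y is the line along which they close (so a half turn about z gives the same grasp; the last joint's range is limited). The gripper opens to 85 mm and grips with 20 to 120 N. Pads are 22 mm wide; open, the fingers measure 114 mm over their backs; the gripper's body (76 mm by 85 mm) begins 54 mm behind the grasp point. The pads swing forward as they close: fully open they stand 13 mm farther back than shut.
Start: joints at [-0.915, 0.385, 0.008, 0, -1.194, -0.259], TCP at [0.242, -0.576, 0.231] pointing down, gripper open.
Joint ranges: [-3.14, 3.14], [-1.21, 2.06], [-1.07, 1.41], [-3.16, 2.05], [-2.99, -0.16], [-3.1, 3.1]. Speed limits (rad/s): [2.79, 2.79, 3.14, 3.14, 3.14, 3.14].

## Interface

Orientations are given as a rotation vector (axis times angle).
In Python, from station import * gives the robot as it stands.
- The arm moves only by the shell command python3 -m inch 'ROWS' [FORCE]. ROWS is a JSON object whose one key "moves" holds a list of rows, each a list of 7 numbers: the turn, a rotation vector about the world's x, y, z in degrees, then the shift along the world's x, y, z in m, then the opening, from 0 (shut) to 1 (fully open). In form: {"moves": [[rx, ry, rz, tx, ty, tz, jaw], ...]}. A call has 1 to 8 rows; each row is the pose to reach, as a shift and turn from the pose commanded when the call began; what a row does not reach only later rows make up. A row lasts 1/10 s, in which the tool goes at most 50 mm and 8.59 degrees, less where a joint would pass 70% of its speed; a pose out of reach is approached as far as the arm can. A call with a gripper value outside its range is refused whole. The fingers move at their own pace and stop on an object; FORCE is the grip in N (left out, the last holds). Time passes only in rows, so rows that repeat a pose let the fingers close. It gives the time, the measured TCP pose, the force, the opening and the grip force at its end, in the units of the state.
- observe(): the state, without advancing time (a new reading comes with each control period).
- read_camera(name): name is "scene" or "top" or "wrist"; returns (picture, depth): 384x512x3 uint8, blue, green, red; 384x512 float32, m along the optical axis (not along the pixel's ray), 0 where there is no reading.
- camera_params(name): a dict with "camera_matrix" (3x3 intrinsics, pixels), "dist_coeffs" ([k1, k2, p1, p2, k3] as OpenCV has them; the pictures are not rectified), "rvec" (rotation vector, rad) and "tvec" (3), from world to camera coordinates, as OpenCV has them. Camera axes: x right, y down, z forward; pixel columns grow to the right and rows downward; lengths in m; the calibration is good to about 2 mm. A picture is of the moment at which its call begins: read the wrist's pose just before it. camera_params takes no time and is no camera call; for the wrist camera it gives the pose at the moment of the call.
- sign_off(): hands the job in; it is judged then, once.
The state is a dict: "time_s": time; "joints": joint angles; "joint_velocities": joint speeds; "joint_efforts": joint torques, N m; "position": TCP position; "tcp_rot": TCP orientation; "force": force on the tool from outside, world axes, zero at the start; "ft_torque": the same for the moment, N m; "grip_width": finger opening in m; "gripper_force": force on a finger pad.
Only numpy, scipy, OpenCV 4.12 (cv2) and the standard library are available. Lean on these libraries where they do the work, as an engineer would, in place of code of your own. Each camera call takes 0.05 s, during which the arm holds its last target. There are 200 camera calls.

## Task

Pull the drawer of the small wooden cabinet out to its stop, leave it open, and take out the metal citrus reamer. Set the reamer upright on the juicer's drive spindle, turned so that the slots underneath it slip over the four splines and it sits fully home on the shoulder, then push it down against the spindle's spring to work the switch. Finish while still holding the reamer and pressing it down, with the lime, the jigger and the salt shaker left where they stand.

Things in the scene. Friction and masses are not known exactly. Their poses are not given: they have to be found in the camera images.
- cabinet: fixed wooden cabinet on the left, one drawer: 170 deep (x), 180 wide (y), 90 high; origin: centre of its underside. The drawer opens along its -x, roughly to the robot's right. Drawer: front panel's outer face 85 in front of the origin when shut, 10 thick, top at z = 87; inside 150 wide, floor at z = 14, side walls up to z = 38
- drawer (a joint): how far the drawer is pulled out, m: 0 shut, 0.12 at its stop; friction about 1.5 N; it may start a few mm ajar
- drawer_handle (a point): middle of the drawer's handle: a level round steel bar, 10 thick, 100 long along y, 66 above the worktop, its centre line 40 in front of the drawer's face (35 free behind it), on two posts 42 either side of the middle. Axes as the cabinet's: the drawer opens along -x; the point moves with the drawer
- reamer: loose aluminium citrus reamer, about 90 g, upright in the drawer near the front: smooth round skirt 42 in diameter, 40 high, then a dome with four fins up to 64. Origin: centre of its underside, z up. Underside: socket 16 deep, a cross of two slots 7 wide, 36 long, along its x and y axes, in line with the four fins (every quarter turn is the same)
- juicer: fixed black juicer base on the right of the worktop, 119 in diameter, with a spout on its -x side; flat top at 70 with a thin rim to 76; origin at the centre of its underside; the upright drive spindle stands at its centre
- spindle_seat (a point): spindle axis at the upper face of its shoulder disc (44 in diameter, 86 above the worktop when free), z up. On it four splines: a cross of two bars 29 long, 5 wide, 14 high, round-topped, along this point's x and y. Stands at any turn and stays there (0.1 N m turns it). Reamer home: underside on the shoulder, origin at this point
- plunger (a joint): how far the spindle is pressed down against its spring, m: 0 free, 0.006 at the bottom stop; it takes 6 N to start and 12 N at the bottom; the switch works from 0.0025
- lime: loose lime, 53x46x48, origin at its underside; leave it alone
- jigger: loose steel jigger, 44 in diameter, 84 high, origin at its underside; leave it alone
- salt_shaker: loose salt shaker, 44 in diameter, 90 high, origin at its underside; leave it alone
Things that resemble listed ones, but are neither listed nor needed, are in the scene too. There is more than one size of the juicer; the job needs the largest.

How it is judged:
By the outcome, as a careful person would: the job done as asked, in the order asked, and still so for the second after the job is handed in, while the arm keeps its last pose, push and grip.
It also fails if it takes over 50 s, if anything falls off the work surface, if the arm or the gripper's body presses on something with over 40 N, if the wrist force passes 120 N, or if a joint passes its speed limit or range.

## Working session

There is one attempt and no reset: what is moved stays moved. The work goes in short steps, Python scripts to look and compute and a shell command to move; the robot and the scene stay as the last step left them, time stands still between calls to the robot, and variables do not carry over. Pictures are saved under pics/ and viewed, at most 10 in all, crops included, and the job is handed in when it is done.

```bash
ls; mkdir -p pics
cat > h.py <<'E'
from station import *
import numpy as np, cv2
from scipy.spatial.transform import Rotation as R
def pt(name,u,v,d,P=None):
    "pixel + optical-axis depth -> world"
    P=P or camera_params(name)
    n=cv2.undistortPoints(np.array([[[u,v]]],float),np.array(P["camera_matrix"]),np.array(P["dist_coeffs"]))[0,0]
    c=np.array([n[0]*d,n[1]*d,d]); Rm=cv2.Rodrigues(np.array(P["rvec"],float))[0]
    return Rm.T@(c-np.array(P["tvec"]).ravel())
def cloud(name,dep,P):
    K=np.array(P["camera_matrix"]); h,w=dep.shape
    uu,vv=np.meshgrid(np.arange(w),np.arange(h))
    n=cv2.undistortPoints(np.stack([uu,vv],-1).reshape(-1,1,2).astype(float),K,np.array(P["dist_coeffs"])).reshape(h,w,2)
    c=np.dstack([n*dep[...,None],dep]); Rm=cv2.Rodrigues(np.array(P["rvec"],float))[0]
    W=(c-np.array(P["tvec"]).ravel())@Rm; W[dep==0]=np.nan
    return W
def ray(P,u,v):
    n=cv2.undistortPoints(np.array([[[u,v]]],float),np.array(P["camera_matrix"]),np.array(P["dist_coeffs"]))[0,0]
    Rm=cv2.Rodrigues(np.array(P["rvec"],float))[0]
    return -Rm.T@np.array(P["tvec"]).ravel(), Rm.T@np.array([n[0],n[1],1])
def tri(rays):
    A=np.zeros((3,3));b=np.zeros(3)
    for o,d in rays:
        d=d/np.linalg.norm(d);M=np.eye(3)-np.outer(d,d);A+=M;b+=M@o
    return np.linalg.solve(A,b)
E
python3 - <<'E'
from h import *
for n in("top","scene"):
    P=camera_params(n);im,d=read_camera(n);np.savez(n+"0.npz",im=im,d=d,P=P)
    cv2.imwrite(f"pics/{n}0.png",cv2.resize(im,(768,576)))
o=observe();print(o)
E
```

```text
pics
{'time_s': 0.1, 'joints': array([-9.15415791e-01,  3.85483807e-01,  6.76009287e-03, -4.06779725e-04,
       -1.19401672e+00, -2.58615569e-01]), 'joint_velocities': array([ 0.00121602, -0.00213559,  0.00079245,  0.00163849, -0.00047458,
        0.00092455]), 'joint_efforts': array([-1.16715884e-03, -3.93319666e+01,  1.88930547e+01,  4.19784665e+00,
       -2.56211708e-03,  2.03520230e-06]), 'position': array([ 0.24133737, -0.57595734,  0.23033173]), 'tcp_rot': array([ 6.18823517e-01, -3.07951213e+00, -3.00200070e-03]), 'force': array([ 0.43985589,  0.60034296, -0.22296822]), 'ft_torque': array([-0.02286147, -0.03559266, -0.00949413]), 'gripper_force': 0.0, 'grip_width': 0.08573264594380778}
```

View pics/top0.png

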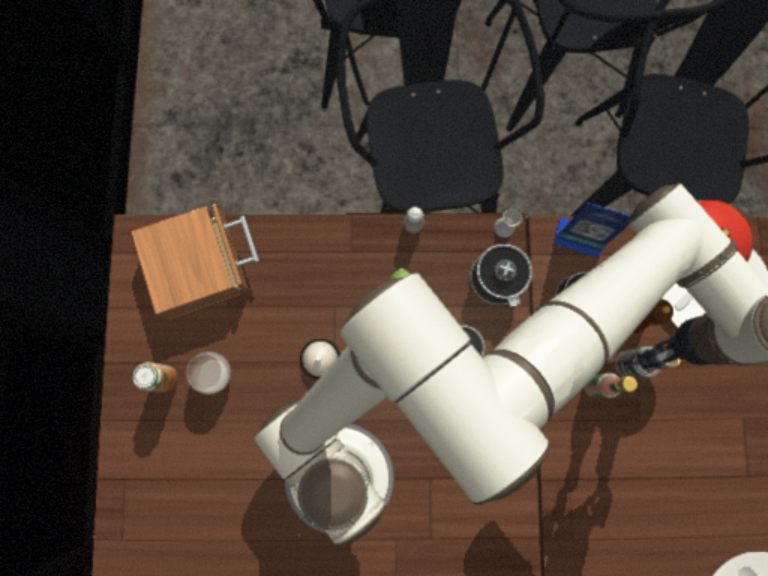

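View pics/scene0.png

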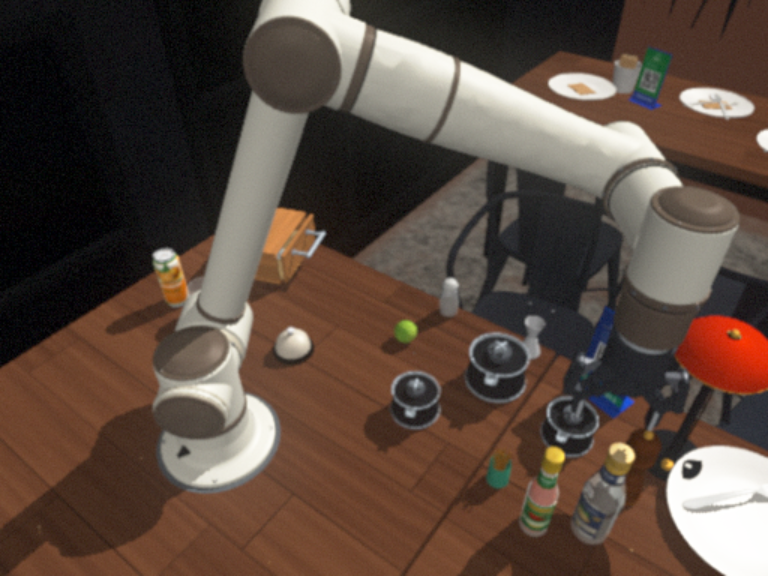

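The top view shows the cabinet at (190,260) with its handle bar at about (247,240), opening to the right. There are three black juicers: (503,273) looks largest, one is partly hidden at (470,340) and another at (575,285). In the scene view they are at (498,365), (415,398) and (570,420). The lime is at scene (405,331), the shaker at (450,297) and the jigger at (534,337). The white knob at (293,344) is a decoy.

I'll measure the juicer sizes, the cabinet and the handle.

Run:
```python
from h import *
L={}
for n in("top","scene"):
    z=np.load(n+"0.npz",allow_pickle=True);P=z["P"].item();W=cloud(n,z["d"],P);L[n]=(z["im"],z["d"],P,W)
im,d,P,W=L["top"]
print("cam",P["camera_matrix"][0],W[245,320])
def circ(name,u,v,r=30):
    im,d,P,W=L[name];s=W[v-r:v+r,u-r:u+r].reshape(-1,3);s=s[np.isfinite(s).all(1)]
    for lo,hi in((.07,.08),(.062,.073),(.05,.066),(.084,.11)):
        q=s[(s[:,2]>lo)&(s[:,2]<hi)]
        if len(q)>5:
            (c,rad)=cv2.minEnclosingCircle(q[:,:2].astype(np.float32));print(name,(u,v),lo,hi,len(q),np.round(c,4),round(rad*2,4))
circ("top",335,182,27);circ("scene",332,243,24);circ("scene",277,265,20);circ("scene",380,280,20)
# cabinet
s=W.reshape(-1,3);m=(s[:,1]>.05)&(s[:,0]>.2)
q=s[m&(s[:,2]>.084)&(s[:,2]<.096)&(s[:,1]>.1)]
rc=cv2.minAreaRect(q[:,:2].astype(np.float32));print("cab top",rc,np.median(q[:,2]),len(q)); print(cv2.boxPoints(rc))
# objects heights grid
for nm,(u,v) in dict(shaker=(276,146),jig=(338,148),lime=(267,182)).items(): print(nm,np.round(W[v,u],3))
c=im[130:215,80:190];cv2.imwrite("pics/c1.png",np.hstack([cv2.resize(c,None,fx=5,fy=5,interpolation=3)[:, :],])) 
ci=im[125:215,290:400]; si=L["scene"][0][205:305,245:405]
A=cv2.resize(c,(400,309),interpolation=3);B=cv2.resize(ci,(378,309),interpolation=3);C=cv2.resize(si,(440,275),interpolation=3)
D=cv2.resize(L["scene"][0][130:195,160:225],(275,275),interpolation=3)
o=np.zeros((590,790,3),np.uint8);o[:309,:400]=A;o[:309,405:783]=B;o[312:587,:440]=C;o[312:587,445:720]=D;cv2.imwrite("pics/c1.png",o)
```

```text
cam [426.92393475   0.         252.127764  ] [ 0.1855007  -0.17185934  0.7114674 ]
top (335, 182) 0.07 0.08 388 [ 0.4019 -0.3362] 0.1288
top (335, 182) 0.062 0.073 723 [ 0.4021 -0.3397] 0.1281
top (335, 182) 0.05 0.066 78 [ 0.3989 -0.3417] 0.1198
top (335, 182) 0.084 0.11 117 [ 0.4107 -0.3353] 0.0438
scene (332, 243) 0.07 0.08 407 [ 0.4206 -0.3552] 0.1708
scene (332, 243) 0.062 0.073 706 [ 0.4232 -0.3485] 0.1731
scene (332, 243) 0.05 0.066 87 [ 0.4354 -0.3369] 0.1607
scene (332, 243) 0.084 0.11 131 [ 0.4459 -0.3426] 0.1149
scene (277, 265) 0.07 0.08 35 [ 0.2577 -0.2518] 0.0223
scene (277, 265) 0.062 0.073 84 [ 0.2686 -0.2472] 0.0561
scene (277, 265) 0.05 0.066 601 [ 0.2528 -0.2555] 0.1022
scene (380, 280) 0.07 0.08 24 [ 0.3654 -0.5067] 0.0324
scene (380, 280) 0.062 0.073 79 [ 0.3587 -0.5089] 0.0954
scene (380, 280) 0.05 0.066 610 [ 0.3616 -0.5109] 0.1023
cab top ((0.363646924495697, 0.2851512134075165), (0.34092801809310913, 0.1901196986436844), 15.053048133850098) 0.0884705392877857 3097
[[0.17434394 0.3326774 ]
 [0.22372055 0.1490815 ]
 [0.5529499  0.23762503]
 [0.5035733  0.42122093]]
shaker [ 0.516 -0.155  0.086]
jig [ 0.519 -0.353  0.053]
lime [ 0.411 -0.129  0.047]
```

View pics/c1.png

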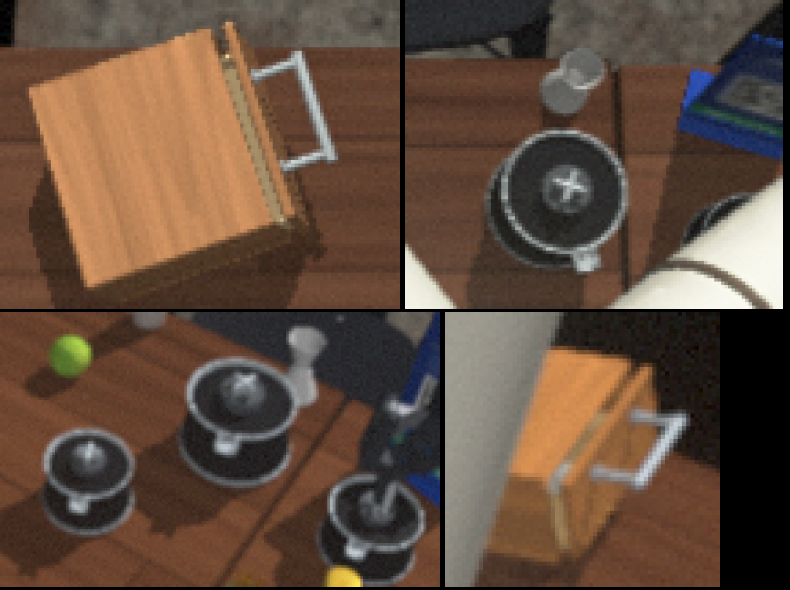

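Run:
```python
from h import *
L={}
for n in("top","scene"):
    z=np.load(n+"0.npz",allow_pickle=True);P=z["P"].item();L[n]=(z["im"],z["d"],P,cloud(n,z["d"],P))
def hit(P,u,v,z):
    o,d=ray(P,u,v);return o+d*(z-o[2])/d[2]
T=L["top"][2];S=L["scene"][2]
t=[(161.9,145.7),(171.6,173.2)];s=[(216.7,155.1),(206.1,170.9)]
for a,b in zip(t,s): print("tri",np.round(tri([ray(T,*a),ray(S,*b)]),4),"plane",np.round(hit(T,*a,.066),4),np.round(hit(S,*b,.066),4))
A,B=hit(T,*t[0],.071),hit(T,*t[1],.071);v=B-A;print("len",np.linalg.norm(v),"mid",(A+B)/2,"ydir ang",np.degrees(np.arctan2(v[1],v[0])))
for c in((30,90),(212,32),(275,230),(95,288),(230,22),(312,225)):
    print("corner",c,np.round(hit(T,80+c[0]/3.636,130+c[1]/3.636,.09 if c[0] not in(230,312) else .087),4))
# bar cloud
W=L["top"][3];s=W[135:185,155:180].reshape(-1,3);q=s[(s[:,2]>.05)&(s[:,2]<.08)]
print(len(q),np.round(q[:,2],3)[:40])
W=L["top"][3];s=W[150:215,300:370].reshape(-1,3);q=s[(s[:,2]>.083)&(s[:,2]<.12)];print("spindle z",np.percentile(q[:,2],[5,25,50,75,95,100]),np.median(q,0))
o=observe();print(R.from_rotvec(o["tcp_rot"]).as_matrix().round(3))
```

```text
tri [0.5249 0.1938 0.0673] plane [0.5232 0.1961 0.066 ] [0.5285 0.1933 0.066 ]
tri [0.4366 0.1633 0.0649] plane [0.436  0.1634 0.066 ] [0.4359 0.1619 0.066 ]
len 0.09271879940977147 mid [0.47831446 0.17876753 0.071     ] ydir ang -159.44638774307418
corner (30, 90) [0.4889 0.4144 0.09  ]
corner (212, 32) [0.5384 0.264  0.09  ]
corner (275, 230) [0.3699 0.2048 0.09  ]
corner (95, 288) [0.3225 0.3501 0.09  ]
corner (230, 22) [0.548 0.25  0.087]
corner (312, 225) [0.3745 0.1753 0.087 ]
174 [0.067 0.07  0.065 0.072 0.069 0.072 0.067 0.069 0.068 0.066 0.071 0.071
 0.071 0.069 0.073 0.067 0.07  0.068 0.067 0.068 0.069 0.067 0.069 0.067
 0.072 0.068 0.061 0.069 0.07  0.071 0.069 0.068 0.065 0.066 0.07  0.075
 0.069 0.067 0.07  0.068]
spindle z [0.08340177 0.08476101 0.08667321 0.09198222 0.10047568 0.10251729] [ 0.40978177 -0.33512665  0.08667321]
[[-0.922 -0.386 -0.001]
 [-0.386  0.922  0.002]
 [ 0.     0.002 -1.   ]]
```

```bash
python3 - <<'E'
from h import *
P=camera_params("wrist");o=observe();Rt=R.from_rotvec(o["tcp_rot"]).as_matrix();Rm=cv2.Rodrigues(P["rvec"])[0]
c=-Rm.T@np.ravel(P["tvec"]);print("cam in tool",(Rt.T@(c-o["position"])).round(4));print("cam axes in tool\n",(Rt.T@Rm.T).round(3));print(P["camera_matrix"][0][0])
W=np.load("scene0.npz",allow_pickle=True);Wc=cloud("scene",W["d"],W["P"].item())
for u,v in((360,330),(410,305),(365,310),(335,310)): print(u,v,Wc[v,u].round(3))
E
python3 -m inch '{"moves":[[0,0,0,0,0,0.05,1],[0,0,0,0,0,0.1,1],[0,0,0,0,0,0.1,1]]}'
```

```text
cam in tool [ 0.0735 -0.0005 -0.1422]
cam axes in tool
 [[ 0.    -0.957 -0.29 ]
 [ 1.     0.001 -0.001]
 [ 0.001 -0.29   0.957]]
282.37333755191946
360 330 [ 0.161 -0.532  0.114]
410 305 [ 0.212 -0.601  0.207]
365 310 [ 0.167 -0.529  0.181]
335 310 [ 0.208 -0.454  0.062]
time_s: 0.4
position: [0.2424, -0.5792, 0.3398]
tcp_rot: [-0.619, 3.076, -0.023]
force: [-0.2, 0.0, 0.6]
grip_width: 0.0853
gripper_force: 0.0
```

```bash
python3 -m inch '{"moves":[[0,0,0,0.025,0.035,0,1],[0,0,0,0.05,0.07,-0.01,1],[0,0,0,0.08,0.11,-0.03,1],[0,0,0,0.11,0.15,-0.06,1],[0,0,0,0.13,0.19,-0.09,1],[0,0,0,0.168,0.241,-0.12,1],[0,0,0,0.168,0.241,-0.12,1],[0,0,0,0.168,0.241,-0.12,1]]}'
python3 - <<'E'
from h import *
P=camera_params("wrist");o=observe();im,d=read_camera("wrist");np.savez("w1.npz",im=im,d=d,P=P,o=o)
W=cloud("wrist",d,P);s=W.reshape(-1,3);q=s[(s[:,2]>.08)&(s[:,2]<.11)&(np.hypot(s[:,0]-.41,s[:,1]+.335)<.04)]
print(o["position"],len(q),np.percentile(q[:,2],[5,50,95]),(q.min(0)+q.max(0))/2)
cv2.imwrite("pics/w1.png",im)
E
```

```text
time_s: 1.2
position: [0.4097, -0.3319, 0.2083]
tcp_rot: [0.625, -3.075, -0.007]
force: [0.2, -0.4, -0.0]
grip_width: 0.0852
gripper_force: 0.0
[ 0.40974846 -0.33188682  0.20831357] 1535 [0.08441289 0.08582819 0.09948207] [ 0.41205089 -0.33755238  0.0906754 ]
```

View pics/w1.png

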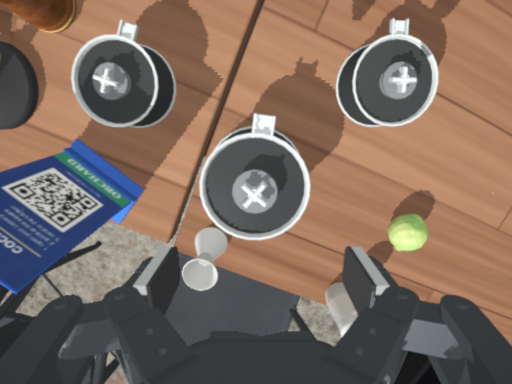

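The wrist view shows the large juicer in the middle, with its spindle cross at (255,190). The two smaller ones are at (112,80) and (400,78), the lime is at (407,232) and the jigger at (203,260). Next I'll measure the spindle centre and the cross angle.

```bash
cat >> h.py <<'E'
def rectify(im,P,c,z,half=.03,res=.0002):
    n=int(2*half/res);a=np.linspace(-half,half,n)
    X,Y=np.meshgrid(c[0]+a,c[1]+a)
    p=np.stack([X,Y,np.full_like(X,z)],-1).reshape(-1,3)
    q=cv2.projectPoints(p,np.array(P["rvec"],float),np.array(P["tvec"],float),np.array(P["camera_matrix"]),np.array(P["dist_coeffs"]))[0].reshape(n,n,2).astype(np.float32)
    return cv2.remap(im,q[...,0],q[...,1],cv2.INTER_CUBIC)   # col = x, row = y (world)
def cross4(w,X,Y):
    t=np.arctan2(Y,X);return np.degrees(np.angle((w*np.exp(4j*t)).sum()))/4
E
python3 - <<'E'
from h import *
z=np.load("w1.npz",allow_pickle=True);im,d,P=z["im"],z["d"],z["P"].item()
W=cloud("wrist",d,P);s=W.reshape(-1,3);g=cv2.cvtColor(im,6).reshape(-1)
near=np.hypot(s[:,0]-.411,s[:,1]+.336)<.03
t=near&(s[:,2]>.095);q=s[t];print("cross n",len(q),q.mean(0),(q.min(0)+q.max(0))/2,np.percentile(q[:,2],[50,95]))
dk=near&(s[:,2]>.082);c=cv2.minEnclosingCircle(s[dk][:,:2].astype(np.float32));print("disc",c)
c0=q.mean(0);print("ang depth",cross4(np.hypot(*(q-c0)[:,:2].T)**2,*(q-c0)[:,:2].T))
r=rectify(im,P,(.411,-.336),.098);gg=cv2.cvtColor(r,6).astype(float);n=len(gg)
a=np.linspace(-.03,.03,n);X,Y=np.meshgrid(a,a)
for th in (150,170,190,205):
    m=(gg>th)&(np.hypot(X,Y)<.017);cx,cy=X[m].mean(),Y[m].mean()
    rr=np.hypot(X-cx,Y-cy);k=m&(rr>.005)
    print(th,m.sum(),.411+cx,-.336+cy,cross4(rr[k]*0+1,(X-cx)[k],(Y-cy)[k]))
cv2.imwrite("pics/r1.png",cv2.resize(r,(600,600)))
E
```

```text
cross n 10541 [ 0.39973512 -0.34132312  0.28844759] [ 0.4053863  -0.34141903  0.20135057] [0.29445479 0.30564514]
disc ((0.4061809480190277, -0.3381897509098053), 0.027995504438877106)
ang depth 19.112316864554746
150 15961 0.4145641956700896 -0.3365307271759194 -9.131982025101083
170 8880 0.4129013829883395 -0.3377496610322698 -17.99425947869909
190 7349 0.4129300830864072 -0.33786075415352396 -18.437306738239503
205 6342 0.4130885449131922 -0.3378174425631955 -18.51900495001343
```

View pics/r1.png

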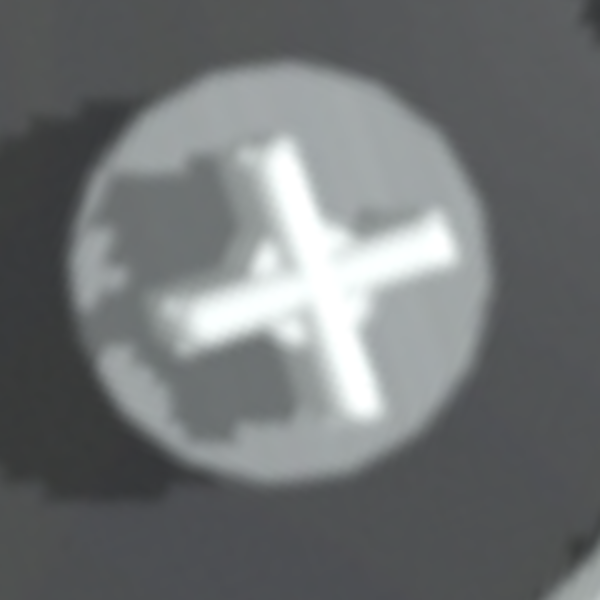

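Spindle centre is about (0.413,-0.338) with the cross at about -19°. Next I move over the drawer handle.

```bash
python3 -m inch '{"moves":[[0,0,0,0.01,0.05,0,1],[0,0,0,0.02,0.1,0,1],[0,0,0,0.02,0.148,0,1],[0,0,0,0.03,0.196,0,1],[0,0,0,0.03,0.245,0,1],[0,0,0,0.04,0.293,0,1],[0,0,-1,0.05,0.34,0,1],[0,0,-3,0.06,0.388,0,1]]}' | head -2
python3 -m inch '{"moves":[[0,0,0,0,0.048,0,1],[0,0,0,0,0.09,0,1],[0,0,0,0.005,0.132,0,1],[0,0,0,0.005,0.132,0,1],[0,0,0,0.005,0.132,0,1]]}' | head -3
python3 - <<'E'
from h import *
P=camera_params("wrist");o=observe();im,d=read_camera("wrist");np.savez("w2.npz",im=im,d=d,P=P,o=o)
print(o["position"],R.from_rotvec(o["tcp_rot"]).as_matrix().round(3))
cv2.imwrite("pics/w2.png",im)
E
```

```text
time_s: 2.05
position: [0.47, 0.0538, 0.2122]
time_s: 2.55
position: [0.4748, 0.1847, 0.2114]
tcp_rot: [0.539, -3.095, 0.0]
[0.47484139 0.18474544 0.21135226] [[-0.941 -0.338 -0.   ]
 [-0.338  0.941 -0.   ]
 [ 0.    -0.    -1.   ]]
```

View pics/w2.png

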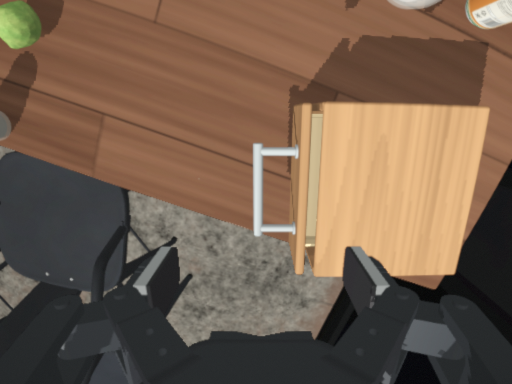

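The bar runs from (257,145) to (259,235), with the drawer front edge at x≈303 and the cabinet top from (325,104) to (487,108).

Run:
```python
from h import *
z=np.load("w2.npz",allow_pickle=True);im,d,P,o=z["im"],z["d"],z["P"].item(),z["o"].item()
def hit(u,v,zz):
    a,b=ray(P,u,v);return a+b*(zz-a[2])/b[2]
A,B=hit(257,145,.069),hit(259,235,.069);v=A-B;print(A,B,(A+B)/2,np.linalg.norm(v),np.degrees(np.arctan2(v[1],v[0])))
T=np.load("top0.npz",allow_pickle=True)["P"].item()
print("tri",tri([ray(P,257,145),ray(T,171.6,173.2)]),tri([ray(P,259,235),ray(T,161.9,145.7)]))
W=cloud("wrist",d,P)
s=W[150:230,250:266].reshape(-1,3);q=s[(s[:,2]>.055)&(s[:,2]<.08)];l=cv2.fitLine(q[:,:2].astype(np.float32),2,0,.01,.01).ravel();print("bar",len(q),q.mean(0),np.percentile(q[:,2],[50,95]),"ang",np.degrees(np.arctan2(l[1],l[0])))
for a,b in(((325,104),(487,108)),((313,276),(325,104)),((295,272),(309,104))):
    p,r=hit(*a,.089),hit(*b,.089);w=r-p;print(p,r,np.linalg.norm(w),np.degrees(np.arctan2(w[1],w[0])))
```

```text
[0.43650201 0.16631283 0.069     ] [0.52789251 0.20112555 0.069     ] [0.48219726 0.18371919 0.069     ] 0.09779646010308679 -159.14702156746117
tri [0.43892415 0.16642656 0.0506755 ] [0.51911965 0.19543631 0.08546802]
bar 808 [0.47940163 0.18257482 0.06909212] [0.06941948 0.070946  ] ang 20.176998
[0.37898843 0.21095124 0.089     ] [0.32644395 0.35659513 0.089     ] 0.1548323761011157 109.83811105267314
[0.54512952 0.26919445 0.089     ] [0.37898843 0.21095124 0.089     ] 0.1760543449985586 -160.6811321767425
[0.54702086 0.24900971 0.089     ] [0.38399061 0.19741396 0.089     ] 0.17099995160544595 -162.4384815062145
```

```bash
python3 -m inch '{"moves":[[0,0,0,0.005,-0.003,-0.04,0.38],[0,0,0,0.005,-0.003,-0.07,0.38],[0,0,0,0.005,-0.003,-0.09,0.38],[0,0,0,0.005,-0.003,-0.1,0.38],[0,0,0,0.005,-0.003,-0.1,0.38]]}' 40
python3 -m inch '{"moves":[[0,0,0,0,0,-0.03,0.38],[0,0,0,0,0,-0.063,0.38],[0,0,0,0,0,-0.063,0.38],[0,0,0,0,0,-0.063,0.05],[0,0,0,0,0,-0.063,0.05],[0,0,0,0,0,-0.063,0.05],[0,0,0,0,0,-0.063,0.05],[0,0,0,0,0,-0.063,0.05]]}'
```

```text
time_s: 3.1
position: [0.4792, 0.18, 0.1105]
tcp_rot: [0.535, -3.093, 0.002]
force: [-0.5, 0.3, -0.1]
grip_width: 0.0322
gripper_force: 0.0
time_s: 3.9
position: [0.481, 0.1823, 0.0503]
tcp_rot: [-0.539, 3.091, 0.002]
force: [-0.1, -1.7, 7.3]
grip_width: 0.0085
gripper_force: 39.7
```

```bash
python3 -m inch '{"moves":[[0,0,0,0.003,-0.009,0,0.05],[0,0,0,0.01,-0.028,0,0.05],[0,0,0,0.017,-0.047,0,0.05],[0,0,0,0.024,-0.066,0,0.05],[0,0,0,0.031,-0.085,0,0.05],[0,0,0,0.036,-0.099,0,0.05],[0,0,0,0.036,-0.099,0,0.05]]}'
```

```text
time_s: 4.6
position: [0.517, 0.0814, 0.0503]
tcp_rot: [-0.536, 3.092, -0.0]
force: [-1.1, -1.3, 7.4]
grip_width: 0.0086
gripper_force: 39.9
```

```bash
python3 -m inch '{"moves":[[0,0,0,0.002,-0.005,0,0.05],[0,0,0,0.004,-0.01,0,0.05],[0,0,0,0.005,-0.013,0,0.05],[0,0,0,0.005,-0.013,0,0.05]]}'
python3 -m inch '{"moves":[[0,0,0,0.001,-0.004,0,0.05],[0,0,0,0.001,-0.004,0,0.05]]}'
```

```text
time_s: 5.0
position: [0.518, 0.079, 0.0503]
tcp_rot: [-0.537, 3.093, 0.019]
force: [-25.1, 44.8, 16.7]
grip_width: 0.0087
gripper_force: 42.5
time_s: 5.2
position: [0.5181, 0.0788, 0.0502]
tcp_rot: [-0.536, 3.093, 0.026]
force: [-31.9, 61.1, 18.7]
grip_width: 0.0084
gripper_force: 44.1
```

```bash
python3 -m inch '{"moves":[[0,0,0,-0.004,0.013,0,0.05],[0,0,0,-0.004,0.013,0,0.38],[0,0,0,-0.004,0.013,0,0.38],[0,0,0,-0.004,0.013,0,0.38],[0,0,0,-0.004,0.013,0.04,0.38],[0,0,0,-0.004,0.013,0.08,0.38],[0,0,0,-0.018,0.05,0.12,1],[0,0,0,-0.033,0.085,0.15,1]]}'
python3 -m inch '{"moves":[[0,0,0,0,0,0,1],[0,0,0,0,0,0,1]]}' | head -2
python3 - <<'E'
from h import *
P=camera_params("wrist");o=observe();im,d=read_camera("wrist");np.savez("w3.npz",im=im,d=d,P=P,o=o)
print(o["joints"].round(3),o["position"])
W=cloud("wrist",d,P)
s=W[150:230,150:300].reshape(-1,3)
cv2.imwrite("pics/w3.png",cv2.resize(im[60:300,110:410],(750,600),interpolation=3))
E
```

```text
time_s: 6.0
position: [0.4905, 0.1461, 0.197]
tcp_rot: [-0.53, 3.095, 0.0]
force: [0.1, -0.7, -0.2]
grip_width: 0.0602
gripper_force: 0.0
time_s: 6.2
position: [0.49, 0.147, 0.1958]
[ 0.609  0.222 -0.321 -0.    -1.026 -1.835] [0.48998166 0.14702839 0.19578973]
```

View pics/w3.png

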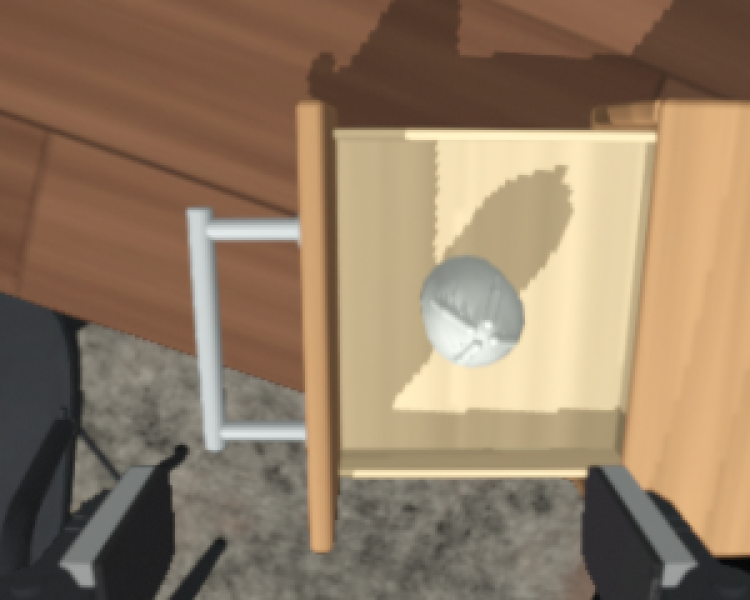

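The reamer is in the open drawer at crop (472,312), wrist pixel about (299,185). Its fin crossing, the top, is at crop (483,328), which is (303,191). I'll turn the gripper 90° so it closes across the drawer and take a second view.

```bash
python3 - <<'E'
from h import *
z=np.load("w3.npz",allow_pickle=True);im,d,P=z["im"],z["d"],z["P"].item()
W=cloud("wrist",d,P);print(W[191,303],W[185,299]);s=W[150:215,270:330].reshape(-1,3);q=s[(s[:,2]>.035)&(s[:,2]<.085)]
for lo in(.035,.046,.056,.066,.074):
    k=q[q[:,2]>lo];print(lo,len(k),cv2.minEnclosingCircle(k[:,:2].astype(np.float32)),k[:,2].max())
E
python3 -m inch '{"moves":[[0,0,8,0,0,0.01,1],[0,0,16,0,0,0.02,1],[0,0,24,0,0,0.02,1],[0,0,32,0,0,0.02,1],[0,0,40,0,0,0.02,1],[0,0,48,0,0,0.02,1],[0,0,56,0,0,0.02,1],[0,0,64,0,0,0.02,1]]}' | head -2
python3 -m inch '{"moves":[[0,0,8,0,0,0,1],[0,0,16,0,0,0,1],[0,0,24,0,0,0,1],[0,0,26,0,0,0,1],[0,0,26,0,0,0,1],[0,0,26,0,0,0,1]]}' | head -3
python3 - <<'E'
from h import *
P=camera_params("wrist");o=observe();im,d=read_camera("wrist");np.savez("w4.npz",im=im,d=d,P=P,o=o)
W=cloud("wrist",d,P);s=W.reshape(-1,3);q=s[(s[:,2]>.035)&(s[:,2]<.085)&(np.hypot(s[:,0]-.48,s[:,1]-.17)<.045)]
for lo in(.035,.046,.056,.066,.074):
    k=q[q[:,2]>lo];print(lo,len(k),cv2.minEnclosingCircle(k[:,:2].astype(np.float32)),k[:,2].max())
print(R.from_rotvec(o["tcp_rot"]).as_matrix().round(3),o["position"])
m=((W[...,2]>.05)&(W[...,2]<.085)&(np.hypot(W[...,0]-.48,W[...,1]-.17)<.045));v,u=np.nonzero(m);print(u.mean(),v.mean())
u,v=int(u.mean()),int(v.mean());np.save("uv4.npy",[u-60,v-48]);cv2.imwrite("pics/w4.png",cv2.resize(im[v-48:v+48,u-60:u+60],(750,600),interpolation=3))
print(u-60,v-48)
E
```

```text
[0.4760743  0.18508225 0.07401214] [0.47236287 0.17978581 0.07117849]
0.035 1330 ((0.47813358902931213, 0.18536429107189178), 0.021033501252532005) 0.07776729465026548
0.046 1252 ((0.4781228303909302, 0.18534307181835175), 0.02103390358388424) 0.07776729465026548
0.056 1048 ((0.47807466983795166, 0.1850985586643219), 0.02007853239774704) 0.07776729465026548
0.066 520 ((0.47850191593170166, 0.18518449366092682), 0.015923399478197098) 0.07776729465026548
0.074 123 ((0.4785998463630676, 0.18552857637405396), 0.008685417473316193) 0.07776729465026548
time_s: 7.05
position: [0.4896, 0.1453, 0.2133]
time_s: 7.65
position: [0.4898, 0.146, 0.214]
tcp_rot: [2.565, -1.81, -0.002]
0.035 1114 ((0.4823671579360962, 0.16628488898277283), 0.04083897918462753) 0.0848001190045012
0.046 1031 ((0.4823671579360962, 0.16628488898277283), 0.04083897918462753) 0.0848001190045012
0.056 847 ((0.48217156529426575, 0.16495181620121002), 0.03956158831715584) 0.0848001190045012
0.066 422 ((0.4855964779853821, 0.16346383094787598), 0.03760223463177681) 0.0848001190045012
0.074 105 ((0.4844188988208771, 0.15986394882202148), 0.03417341783642769) 0.0848001190045012
[[ 0.335 -0.942 -0.002]
 [-0.942 -0.335 -0.002]
 [ 0.001  0.003 -1.   ]] [0.48980085 0.14599179 0.21404359]
258.1827309236948 216.72289156626505
198 168
```

View pics/w4.png

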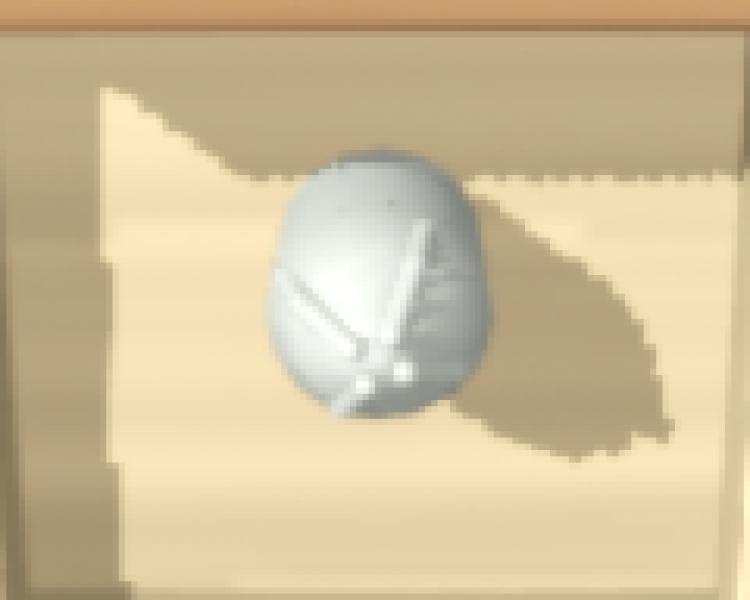

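The close view shows the fins meeting at crop (380,352), with fin ends at (425,222), (285,275) and (340,412). I'll get the centre and fin angle from depth in both views.

Run:
```python
from h import *
c=np.array([.4783,.1853])
for f,o,k,pts in(("w4",(198,168),6.25,[(425,222),(285,275),(340,412),(415,260),(320,312)]),("w3",(110,60),2.5,[(425,300),(460,360),(515,345),(490,285)])):
    z=np.load(f+".npz",allow_pickle=True);d,P=z["d"],z["P"].item();W=cloud("wrist",d,P)
    s=W.reshape(-1,3);q=s[(s[:,2]>.035)&(s[:,2]<.085)&(np.hypot(s[:,0]-c[0],s[:,1]-c[1])<.027)]
    print(f,cv2.minEnclosingCircle(q[q[:,2]>.046][:,:2].astype(np.float32)))
    for a,b in pts:
        u,v=o[0]+a/k-.5*(k>3),o[1]+b/k;w=W[int(round(v)),int(round(u))];print((a,b),w.round(4),"ang",np.degrees(np.arctan2(w[1]-c[1],w[0]-c[0])).round(1))
    # depth-based: height residual vs radius, 4-fold phase
    k=q[(q[:,2]>.05)];r=np.hypot(*(k[:,:2]-c).T);m=(r>.004)&(r<.018);k=k[m];r=r[m]
    res=k[:,2]-np.polyval(np.polyfit(r,k[:,2],4),r);print("4fold",cross4(res,*(k[:,:2]-c).T),res.std())
```

```text
w4 ((0.4787454903125763, 0.18557240068912506), 0.021217582747340202)
(425, 222) [0.4764 0.1659 0.057 ] ang -95.5
(285, 275) [0.4977 0.1828 0.0588] ang -7.2
(340, 412) [0.4802 0.202  0.0652] ang 83.4
(415, 260) [0.4772 0.1707 0.0651] ang -94.3
(320, 312) [nan nan nan] ang nan
4fold -6.079955448779934 0.0017301397733243654
w3 ((0.4781228303909302, 0.18534307181835175), 0.02103390358388424)
(425, 300) [0.4802 0.1651 0.0401] ang -84.7
(460, 360) [0.4932 0.1833 0.0671] ang -7.6
(515, 345) [0.4913 0.2174 0.0145] ang 68.0
(490, 285) [0.4616 0.1846 0.0599] ang -177.6
4fold -5.944240883769743 0.001645345731965928
```

Both views agree: centre (0.4785,0.1855), fins at -6°, skirt radius 21. Now the grasp.

```bash
python3 -m inch '{"moves":[[0,0,0,-0.0115,0.0393,0,0.8],[0,0,0,-0.0115,0.0393,-0.04,0.8],[0,0,0,-0.0115,0.0393,-0.08,0.8],[0,0,0,-0.0115,0.0393,-0.11,0.8],[0,0,0,-0.0115,0.0393,-0.13,0.8],[0,0,0,-0.0115,0.0393,-0.13,0.8]]}' 60
python3 -m inch '{"moves":[[0,0,0,0,0,-0.03,0.8],[0,0,0,0,0,-0.05,0.8],[0,0,0,0,0,-0.064,0.8],[0,0,0,0,0,-0.064,0.8],[0,0,0,0,0,-0.064,0.8]]}'
```

```text
time_s: 8.3
position: [0.4766, 0.1849, 0.0823]
tcp_rot: [2.562, -1.805, -0.004]
force: [0.1, -0.7, 0.3]
grip_width: 0.0685
gripper_force: 0.0
time_s: 8.8
position: [0.4793, 0.187, 0.0224]
tcp_rot: [-2.568, 1.807, -0.001]
force: [-0.2, 0.1, 0.5]
grip_width: 0.0685
gripper_force: 0.0
```

```bash
python3 -m inch '{"moves":[[0,0,0,0,0,0,0.3],[0,0,0,0,0,0,0.3],[0,0,0,0,0,0,0.3],[0,0,0,0,0,0,0.3],[0,0,0,0,0,0,0.3]]}' 60
python3 -m inch '{"moves":[[0,0,0,0,0,0.02,0.3],[0,0,0,0,0,0.06,0.3],[0,0,0,0,0,0.11,0.3],[0,0,0,0,0,0.16,0.3],[0,0,0,0,0,0.18,0.3],[0,0,0,0,0,0.18,0.3]]}'
```

```text
time_s: 9.3
position: [0.4791, 0.1869, 0.0229]
tcp_rot: [-2.568, 1.806, -0.001]
force: [-1.1, -0.6, 4.2]
grip_width: 0.0408
gripper_force: 60.2
time_s: 9.9
position: [0.4801, 0.1877, 0.206]
tcp_rot: [-2.562, 1.802, -0.005]
force: [0.1, 0.2, -0.5]
grip_width: 0.0407
gripper_force: 60.9
```

```bash
cat > hand.py <<'E'
from h import *
P=camera_params("wrist");o=observe();im,d=read_camera("wrist");np.savez("w5.npz",im=im,d=d,P=P,o=o)
Rt=R.from_rotvec(o["tcp_rot"]).as_matrix();W=cloud("wrist",d,P);T=(W-o["position"])@Rt
t=T.reshape(-1,3);n=np.hypot(t[:,0],t[:,1])
q=t[(n<.03)&(t[:,2]>-.062)&(t[:,2]<-.02)&(abs(t[:,1])<.0195)]
print("n",len(q),"top z",np.percentile(q[:,2],[0,1,5]))
# reamer tip in tool: z_tip = -(64-h); skirt circle fit on points in skirt/dome by radius
for lo,hi in((-.062,-.04),(-.06,-.05),(-.045,-.032),(-.036,-.03)):
    k=q[(q[:,2]>lo)&(q[:,2]<hi)]
    if len(k)>20: print(lo,hi,len(k),(k.min(0)+k.max(0))[:2]/2,k.mean(0)[:2],cv2.minEnclosingCircle(k[:,:2].astype(np.float32)))
# joint fit: centre that makes height a function of radius + 4 fold
from scipy.optimize import least_squares
def model(p,k):
    x,y=k[:,0]-p[0],k[:,1]-p[1];r=np.hypot(x,y);return r
def cost(p):
    k=q;r=model(p,k);m=(r<.019);A=np.vander(np.clip(r,0,.019)*50,5);c=np.linalg.lstsq(A[m],k[m,2],rcond=None)[0];res=k[:,2]-A@c;res[~m]=0;return res
s=least_squares(cost,[0,0],loss="soft_l1",f_scale=.001,diff_step=1e-2,x_scale=.001);c=s.x;print("fit c",c)
for cc in(c,[0,0]):
    r=np.hypot(q[:,0]-cc[0],q[:,1]-cc[1]);m=(r>.004)&(r<.018);k=q[m];res=k[:,2]-np.polyval(np.polyfit(r[m],k[:,2],4),r[m])
    a=cross4(res,k[:,0]-cc[0],k[:,1]-cc[1]);v=Rt[:2,:2]@[np.cos(np.radians(a)),np.sin(np.radians(a))]
    print("fin tool ang",a,"world ang mod90",(np.degrees(np.arctan2(v[1],v[0]))+45)%90-45)
w=Rt[:2,0];print("tool x world",np.degrees(np.arctan2(w[1],w[0])),o["position"])
E
python3 hand.py
python3 - <<'E'
from h import *
z=np.load("w5.npz",allow_pickle=True);im=z["im"];cv2.imwrite("pics/w5.png",cv2.resize(im[150:330,140:380],(800,600),interpolation=3))
E
```

```text
n 6676 top z [-0.05840795 -0.05426855 -0.05276099]
-0.062 -0.04 3680 [ 2.50040036e-03 -1.30088604e-05] [ 0.00590124 -0.00018576] ((0.005985377822071314, -3.456830745562911e-05), 0.020730536431074142)
-0.06 -0.05 1048 [ 3.55667226e-03 -1.30088604e-05] [ 0.00260787 -0.00023815] ((0.012344999238848686, -1.4446142813540064e-05), 0.019578024744987488)
-0.045 -0.032 3403 [ 4.21450440e-03 -1.56495238e-05] [ 0.01062498 -0.00010857] ((0.0011759012704715133, -0.0005840066587552428), 0.020689530298113823)
-0.036 -0.03 1351 [ 4.83481519e-03 -1.56495238e-05] [0.01406932 0.0002084 ] ((0.0016896615270525217, -0.0002262813795823604), 0.02077733911573887)
fit c [ 0.00081522 -0.00040227]
fin tool ang -19.870809217986015 world ang mod90 39.6236800147845
fin tool ang -19.821599166972046 world ang mod90 39.57447236009173
tool x world -70.24619648430965 [0.48013821 0.18768605 0.20600101]
```

View pics/w5.png

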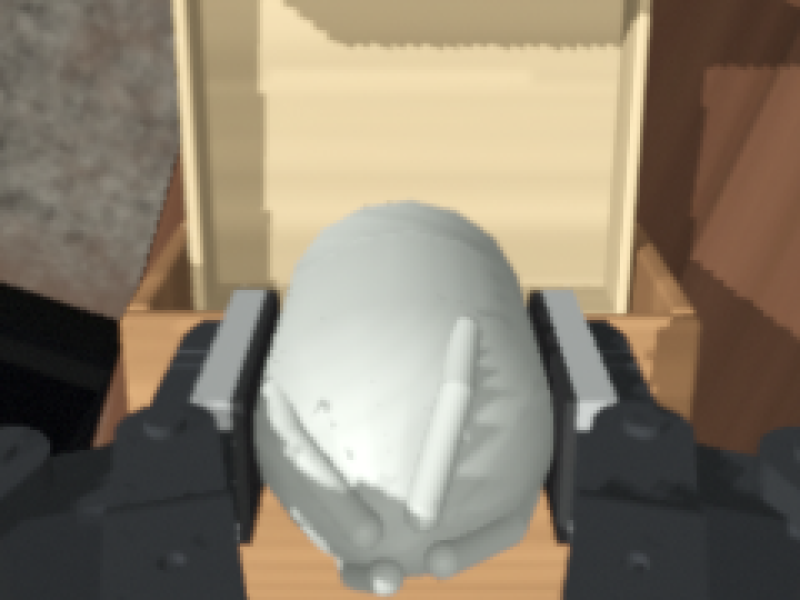

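The reamer is held upright between the pads. The right fin runs from (467,320) to (420,515) and the left fin from (272,390) to (370,530). I'll take the fin angles and the skirt wall centre from depth.

Run:
```python
from h import *
from scipy.optimize import least_squares
z=np.load("w5.npz",allow_pickle=True);im,d,P,o=z["im"],z["d"],z["P"].item(),z["o"].item()
Rt=R.from_rotvec(o["tcp_rot"]).as_matrix();W=cloud("wrist",d,P);T=(W-o["position"])@Rt
# true rigid cam->tool from kinematics check
t=T[150:330,200:325].reshape(-1,3);t=t[np.isfinite(t).all(1)]
for lo,hi in((-.028,-.02),(-.02,-.01),(-.01,0),(0,.006)):
    k=t[(t[:,2]>lo)&(t[:,2]<hi)&(abs(t[:,1])<.017)&(t[:,0]>.008)&(t[:,0]<.028)]
    if len(k)<20: print(lo,len(k));continue
    s=least_squares(lambda p:np.hypot(k[:,0]-p[0],k[:,1]-p[1])-.021,[0,0],loss="soft_l1",f_scale=.0005);print(lo,len(k),"c",s.x.round(4),np.abs(s.fun).mean())
k=t[(abs(t[:,1])<.018)&(t[:,0]>.005)&(t[:,0]<.025)&(t[:,2]<.03)];print("lowest skirt z",np.percentile(k[:,2],[90,97,99,100]))
def p(a,b): return T[int(round(150+b/3.333)),int(round(140+a/3.333))]
for L in([(467,330),(455,380),(440,440),(425,500)],[(280,400),(310,450),(340,490),(365,525)],[(440,558)],[(383,577)]):
    q=np.array([p(*x) for x in L]);print(q.round(4).tolist());
    if len(q)>1:
        v=q[0]-q[-1];print(" dir tool",np.degrees(np.arctan2(v[1],v[0])))
```

```text
-0.028 496 c [ 0.0006 -0.0005] 0.00020552531058666307
-0.02 516 c [ 0.0006 -0.0005] 0.0001937587044252576
-0.01 419 c [ 0.0007 -0.0005] 0.00019080358685926967
0 213 c [ 0.0007 -0.0005] 0.00017919517269812766
lowest skirt z [-0.00841563  0.00293753  0.00695623  0.00962502]
[[0.0187, 0.0078, -0.0334], [0.0164, 0.0061, -0.042], [0.0119, 0.0039, -0.0478], [0.0074, 0.0023, -0.0529]]
 dir tool 26.053846279155135
[[0.01, -0.0162, -0.0361], [0.0085, -0.0116, -0.0448], [0.0071, -0.0076, -0.0507], [0.0041, -0.0045, -0.0533]]
 dir tool -63.002257252773646
[[0.0003, 0.0038, -0.0538]]
[[-0.0021, -0.0027, -0.0542]]
```

```bash
python3 -m inch '{"moves":[[0,0,0,-0.005,-0.03,0,0.3],[0,0,0,-0.01,-0.077,0,0.3],[0,0,-2,-0.02,-0.125,0,0.3],[0,0,-4,-0.028,-0.173,0,0.3],[0,0,-6,-0.036,-0.221,0,0.3],[0,0,-8,-0.044,-0.269,0,0.3],[0,0,-10,-0.052,-0.317,0,0.3],[0,0,-12.6,-0.06,-0.36,0,0.3]]}' | head -3
python3 -m inch '{"moves":[[0,0,0,-0.01,-0.04,0,0.3],[0,0,0,-0.017,-0.07,0,0.3],[0,0,0,-0.017,-0.076,0,0.3],[0,0,0,-0.017,-0.076,0,0.3],[0,0,0,-0.017,-0.076,0,0.3]]}'
cat > sp.py <<'E'
import sys
from h import *
P=camera_params("wrist");o=observe();im,d=read_camera("wrist");np.savez("w6.npz",im=im,d=d,P=P,o=o)
W=cloud("wrist",d,P)
for nm,(W,im,P) in dict(w6=(W,im,P)).items():
    s=W.reshape(-1,3);c=np.array([.413,-.338])
    for i in range(4):
        n=np.hypot(s[:,0]-c[0],s[:,1]-c[1]);k=s[(n<.0175)&(s[:,2]>.0925)&(s[:,2]<.106)];c=k[:,:2].mean(0)
    x=k[:,0]-c[0];y=k[:,1]-c[1];r=np.hypot(x,y);m=r>.005
    print("spline depth",len(k),c.round(4),"box",((k.min(0)+k.max(0))/2).round(4),"ang",cross4(np.ones(m.sum()),x[m],y[m]),np.percentile(k[:,2],95))
    dk=s[(n<.027)&(s[:,2]>.081)&(s[:,2]<.106)];print("disc",cv2.minEnclosingCircle(dk[:,:2].astype(np.float32)))
    r=rectify(im,P,(.413,-.338),.099);g=cv2.cvtColor(r,6).astype(float);a=np.linspace(-.03,.03,len(g));X,Y=np.meshgrid(a,a)
    for th in(180,200,220):
        m=(g>th)&(np.hypot(X,Y)<.018);cx,cy=X[m].mean(),Y[m].mean();h=m&(np.hypot(X-cx,Y-cy)>.005);print(th,m.sum(),(.413+cx).round(4),(-.338+cy).round(4),cross4(1,(X-cx)[h],(Y-cy)[h]))
    cv2.imwrite("pics/r6.png",cv2.resize(r,(600,600)))
Rt=R.from_rotvec(o["tcp_rot"]).as_matrix();w=Rt[:2,0];print("tool x",np.degrees(np.arctan2(w[1],w[0])),o["position"],"reamer world",o["position"]+Rt@[.0006,-.0005,.0085])
E
python3 sp.py
```

```text
time_s: 10.75
position: [0.4164, -0.1752, 0.1996]
tcp_rot: [2.352, -2.08, -0.005]
time_s: 11.25
position: [0.401, -0.2487, 0.2003]
tcp_rot: [2.355, -2.078, -0.003]
force: [0.4, 0.8, -1.1]
grip_width: 0.0403
gripper_force: 60.9
spline depth 455 [ 0.4124 -0.337 ] box [ 0.4126 -0.337   0.097 ] ang -19.09299377864978 0.10036970901704338
disc ((0.41259655356407166, -0.3368805944919586), 0.022222429513931274)
180 6216 0.4131 -0.3374 -18.792056980057595
200 5070 0.4133 -0.3374 -18.599198477821904
220 3541 0.4134 -0.3375 -18.592093314519634
tool x -82.85588926264643 [ 0.40102402 -0.24873725  0.20034725] reamer world [ 0.40157741 -0.24926263  0.19184562]
```

View pics/r6.png

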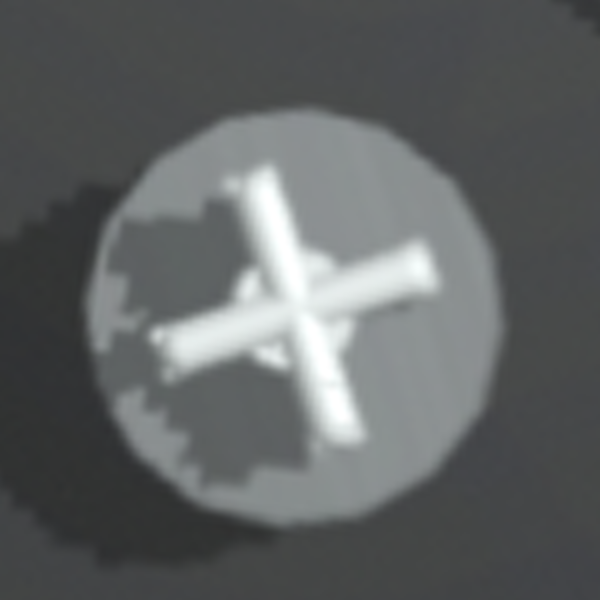

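Spindle: centre (0.4128,-0.3371), shoulder diameter 44.4 as described, cross -18.8°, spline tops at z 0.100. The reamer sits at (0.4016,-0.2493) with fins at about -18.8°. I'll move above it.

```bash
python3 -m inch '{"moves":[[0,0,0,0.006,-0.045,0,0.3],[0,0,0,0.0112,-0.0878,0,0.3],[0,0,0,0.0112,-0.0878,-0.03,0.3],[0,0,0,0.0112,-0.0878,-0.06,0.3],[0,0,0,0.0112,-0.0878,-0.08,0.3],[0,0,0,0.0112,-0.0878,-0.085,0.3],[0,0,0,0.0112,-0.0878,-0.085,0.3],[0,0,0,0.0112,-0.0878,-0.085,0.3]]}'
cat > st.py <<'E'
from h import *
o=observe();Rt=R.from_rotvec(o["tcp_rot"]).as_matrix();w=Rt[:2,0]
print("reamer",(o["position"]+Rt@[.0006,-.0005,.0085]).round(4),"toolx",np.degrees(np.arctan2(w[1],w[0])).round(2),"tilt",Rt[:2,2].round(4),"F",o["force"].round(2),"M",o["ft_torque"].round(3))
E
python3 st.py
```

```text
time_s: 12.1
position: [0.4139, -0.3372, 0.1176]
tcp_rot: [-2.357, 2.077, -0.004]
force: [-0.2, -0.6, -1.0]
grip_width: 0.0407
gripper_force: 60.9
reamer [ 0.4145 -0.3377  0.1091] toolx -82.77 tilt [ 0.002  -0.0013] F [-0.2  -0.59 -0.98] M [ 0.012 -0.027 -0.01 ]
```

```bash
for i in 1 2 3; do python3 -m inch '{"moves":[[0,0,0,0,0,0,0.3]]}' >/dev/null; python3 st.py; done
```

```text
reamer [ 0.4143 -0.3379  0.1093] toolx -82.82 tilt [ 0.0027 -0.0013] F [ 0.07  0.48 -0.76] M [ 0.    -0.023  0.029]
reamer [ 0.4139 -0.3379  0.109 ] toolx -82.85 tilt [ 0.0021 -0.001 ] F [ 0.49  0.25 -1.17] M [ 0.006 -0.027 -0.017]
reamer [ 0.4136 -0.3379  0.1086] toolx -82.86 tilt [ 0.0014 -0.0006] F [ 0.11 -0.97 -1.86] M [0.02  0.043 0.02 ]
```

```bash
for i in 1 2 3; do python3 -m inch '{"moves":[[0,0,0,0,0,0,0.3],[0,0,0,0,0,0,0.3]]}' >/dev/null; python3 st.py; done
```

```text
reamer [ 0.4133 -0.3379  0.108 ] toolx -82.87 tilt [ 0.0003 -0.0001] F [ 0.46 -0.87 -1.17] M [-0.009  0.001 -0.021]
reamer [ 0.4132 -0.3378  0.1078] toolx -82.87 tilt [-0.0001  0.    ] F [-0.28  0.06 -0.59] M [ 0.017  0.038 -0.014]
reamer [ 0.4132 -0.3378  0.1078] toolx -82.87 tilt [-0.0002  0.0001] F [ 0.38  0.12 -0.91] M [-0.002  0.027  0.039]
```

```bash
python3 -m inch '{"moves":[[0,0,0,-0.0003,0.0005,-0.002,0.3],[0,0,0,-0.0003,0.0005,-0.004,0.3],[0,0,0,-0.0003,0.0005,-0.006,0.3],[0,0,0,-0.0003,0.0005,-0.008,0.3],[0,0,0,-0.0003,0.0005,-0.010,0.3],[0,0,0,-0.0003,0.0005,-0.012,0.3],[0,0,0,-0.0003,0.0005,-0.012,0.3],[0,0,0,-0.0003,0.0005,-0.012,0.3]]}'>/dev/null; python3 st.py
```

```text
reamer [ 0.4129 -0.3373  0.0958] toolx -82.86 tilt [-0.0001  0.    ] F [ 0.98  0.25 -1.31] M [ 0.038 -0.039  0.052]
```

```bash
python3 -m inch '{"moves":[[0,0,0,0,0,-0.002,0.3],[0,0,0,0,0,-0.004,0.3],[0,0,0,0,0,-0.006,0.3],[0,0,0,0,0,-0.008,0.3],[0,0,0,0,0,-0.008,0.3],[0,0,0,0,0,-0.008,0.3]]}'>/dev/null; python3 st.py
python3 -m inch '{"moves":[[0,0,0,0,0,-0.002,0.3],[0,0,0,0,0,-0.003,0.3],[0,0,0,0,0,-0.003,0.3]]}' >/dev/null; python3 st.py
```

```text
reamer [ 0.4129 -0.3373  0.0878] toolx -82.87 tilt [-0.0001  0.    ] F [ 0.66 -0.06 -0.54] M [ 0.006 -0.026 -0.014]
reamer [ 0.4132 -0.3375  0.0855] toolx -82.85 tilt [ 0.0005 -0.0005] F [-1.34  1.88  4.88] M [ 0.399  0.375 -0.02 ]
```

```bash
python3 -m inch '{"moves":[[0,0,0,0,0,-0.001,0.3],[0,0,0,0,0,-0.002,0.3],[0,0,0,0,0,-0.003,0.3],[0,0,0,0,0,-0.004,0.3],[0,0,0,0,0,-0.005,0.3],[0,0,0,0,0,-0.005,0.3],[0,0,0,0,0,-0.005,0.3]]}' 80; python3 st.py
python3 hand.py | head -3
python3 - <<'E'
from h import *
from scipy.optimize import least_squares
z=np.load("w5.npz",allow_pickle=True);d,P,o=z["d"],z["P"].item(),z["o"].item()
Rt=R.from_rotvec(o["tcp_rot"]).as_matrix();W=cloud("wrist",d,P);T=(W-o["position"])@Rt;t=T[150:330,200:325].reshape(-1,3)
k=t[(t[:,2]>-.028)&(t[:,2]<0)&(abs(t[:,1])<.017)&(t[:,0]>.008)&(t[:,0]<.028)]
s=least_squares(lambda p:np.hypot(k[:,0]-p[0],k[:,1]-p[1])-.021,[0,0],loss="soft_l1",f_scale=.0005);print("c",s.x)
q=W[150:330,200:325].reshape(-1,3);n=np.hypot(q[:,0]-.413,q[:,1]+.3372);print("tip z",np.nanpercentile(q[n<.012][:,2],[90,97,99]))
w=q[(n>.019)&(n<.026)&(q[:,2]<.125)&(q[:,2]>.06)];print("skirt/shoulder z hist",np.histogram(w[:,2],np.arange(.06,.126,.004))[0])
E
```

```text
time_s: 15.4
position: [0.4126, -0.337, 0.0898]
tcp_rot: [2.356, -2.078, 0.002]
force: [-2.5, 2.1, 9.3]
grip_width: 0.0401
gripper_force: 80.1
reamer [ 0.4132 -0.3375  0.0813] toolx -82.84 tilt [ 0.0007 -0.0008] F [-2.45  2.14  9.31] M [ 0.702  0.721 -0.015]
n 6740 top z [-0.05836849 -0.05424771 -0.05283495]
-0.062 -0.04 3683 [ 1.91030412e-03 -3.18028719e-06] [ 0.00572352 -0.00027727] ((0.005743944086134434, -6.772976348656812e-07), 0.020823843777179718)
-0.06 -0.05 1032 [ 2.91011425e-03 -3.18028719e-06] [ 0.00251828 -0.0002039 ] ((0.011554652824997902, -2.745916162893991e-06), 0.01963234506547451)
c [ 0.00042858 -0.00064346]
tip z [0.143039   0.14386464 0.14422766]
skirt/shoulder z hist [  0   4 990  24 165 220 147 177 208 254 272 295 330 357 431 976]
```

```bash
python3 -m inch '{"moves":[[0,0,0,0,0,0,0.3],[0,0,0,0,0,0,0.3],[0,0,0,0,0,0,0.3],[0,0,0,0,0,0,0.3]]}' >/dev/null; python3 st.py
python3 - <<'E'
from h import *
A=np.load("scene0.npz",allow_pickle=True)
im,d=read_camera("scene");W=cloud("scene",d,camera_params("scene"))
for n,(u,v) in dict(lime=(270,221),shaker=(300,198),jigger=(356,218)).items():
    a=A["im"][v-6:v+6,u-5:u+5].astype(int);b=im[v-6:v+6,u-5:u+5];print(n,np.abs(a-b).mean().round(1))
im,d=read_camera("top");W=cloud("top",d,camera_params("top"));s=W[130:200,150:230].reshape(-1,3)
k=s[(s[:,2]>.06)&(s[:,2]<.075)&(np.hypot(s[:,0]-.518,s[:,1]-.08)<.06)];print("handle",len(k),np.median(k,0))
E
```

```text
reamer [ 0.4132 -0.3375  0.0813] toolx -82.83 tilt [ 0.0008 -0.0009] F [-1.45  3.    9.37] M [ 0.725  0.698 -0.081]
lime 31.3
shaker 34.9
jigger 37.5
handle 163 [0.5157011  0.08741345 0.06812944]
```

Run:
```python
from h import *
A=np.load("scene0.npz",allow_pickle=True);P=A["P"].item();W0=cloud("scene",A["d"],P)
im,d=read_camera("scene");W=cloud("scene",d,P)
for n,(x,y) in dict(lime=(.411,-.129),shaker=(.516,-.155),jigger=(.519,-.353)).items():
    for w in(W0,W):
        s=w.reshape(-1,3);k=s[(np.hypot(s[:,0]-x,s[:,1]-y)<.05)&(s[:,2]>.012)&(s[:,2]<.1)];print(n,len(k),np.median(k,0).round(3) if len(k) else "",end=" | ")
    print()
im,d=read_camera("top");T=cloud("top",d,camera_params("top"));Z=np.load("top0.npz",allow_pickle=True);T0=cloud("top",Z["d"],Z["P"].item())
for n,(x,y) in dict(lime=(.411,-.129),shaker=(.516,-.155),jigger=(.519,-.353)).items():
    for w in(T0,T):
        s=w.reshape(-1,3);k=s[(np.hypot(s[:,0]-x,s[:,1]-y)<.05)&(s[:,2]>.015)&(s[:,2]<.1)];print(n,len(k),np.median(k,0).round(3) if len(k) else "",end=" | ")
    print()
```

```text
lime 173 [ 0.39  -0.138  0.036] | lime 175 [ 0.39  -0.139  0.036] | 
shaker 262 [ 0.515 -0.166  0.053] | shaker 262 [ 0.516 -0.167  0.052] | 
jigger 232 [ 0.515 -0.359  0.063] | jigger 233 [ 0.515 -0.359  0.062] | 
lime 52 [ 0.412 -0.129  0.038] | lime 0  | 
shaker 181 [ 0.518 -0.158  0.076] | shaker 34 [ 0.529 -0.144  0.078] | 
jigger 187 [ 0.523 -0.356  0.056] | jigger 0  |
```

The depth check shows the lime, shaker and jigger have not moved; the top view of them is only blocked by the arm. The reamer is home and pressed, so I'm handing in.

```bash
python3 -c "
from station import *
print(sign_off())"
```

```text
the job is handed in; nothing more can be done
None
```

I handed the job in at about 16 s of the 50 s: the drawer is open at its stop and the gripper still holds the reamer, seated on the splines and pressed down about 4.5–5 mm with about 10 N; the lime, jigger and salt shaker have not moved.

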